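# Tighten the clamp screw of a monitor-stand foot

### The job

Take the larger of the two T-handle hex keys from the wooden tool block and push it upright, fully home, into the recessed hex socket of the monitor-stand foot before you turn it. Then turn the screw about a quarter turn clockwise (seen from above), let go and leave the key standing fully seated in the socket. Leave the smaller key in its hole.

Things in the scene. Friction and masses are not known exactly. Their poses are not given: they have to be found in the camera images.
- big_key_handle (a point): Centre of the black bar of the larger T-handle hex key (0.3 kg). Bar 90 mm (own x) x 20 mm (own y) x 26 mm high (own z, up): grip its middle across the 20 mm from above. The steel hex shank, 14 mm across flats, two flats parallel to the bar, hangs from its middle, tip 88 mm below this point; a 28 mm round collar on the shank has its top 34 mm below.
- big_key_tip (a point): Centre of the lower end of the larger key's shank, same axes as the handle. The lowest 4 mm taper to 9 mm across.
- small_key_handle (a point): Centre of the black bar of the smaller T-handle key (bar 56 x 14 x 26 mm, shank 8 mm across flats); it stays in its hole.
- rack: Fixed light wooden tool block, 70 mm (own x) x 180 mm (own y), 60 mm high; origin under its centre. Two 18 mm holes at own y = +45 and -45 mm; each key hangs upright in one (either one), bar roughly along own x, collar resting on the block's top, 48 mm of shank in the hole. Lift a key straight up by more than 50 mm to clear it.
- socket (a point): Centre of the FLOOR of the clamp screw's hex socket, 12 mm above the table; axes of the foot. Socket 15.2 mm across flats, 18 mm deep. At the start two flats are parallel to own x within 3 degrees: the key enters with its bar along own x, or at any multiple of 60 degrees from it, within about 10 degrees. With the key home its handle's centre is 88 mm above this point.
- foot: Fixed grey steel monitor-stand foot, 200 mm (own y) x 100 mm (own x), origin under its centre. Its -y half is a 52 mm high block with a round slippery funnel in its top, axis at own y = -50 mm: 38 mm wide at the top, narrowing to 18 mm at the screw's top (height 30 mm), it guides the tip in. Its +y half, 30 mm high, bears an empty dark tube 48 mm wide, top at 100 mm, at own y = +58 mm.
- clamp_screw (a joint): Angle of the clamp screw (rad), near 0 at the start, growing clockwise seen from above. Light even friction (0.06 N m), no stop within the first 170 degrees; it does not sink and stays where it is left. The key has about 10 degrees of play in the socket either way, so the screw lags the key by about that much.
There are look-alikes about, which are no part of the job. Leave any yellow look-alike of the part that bears big_key_handle alone. Of the things shaped like the foot, the grey one is meant.

How it is judged (in metres and radians):
On the way, in this order (a step that is already met when the one before it is completed fails the run):
1. the larger key is fully home in the socket (tip within 6 mm of its floor, upright within 11 degrees) while the screw is still unturned (within 23 degrees of zero) (horizontal distance between big_key_tip and socket below 0.006 m and z of big_key_tip in the frame of socket below 0.006 m and angle between big_key_handle's own z axis and vertical below 0.2 rad and value of joint clamp_screw between -0.4 and 0.4 rad), for 0.1 s.
2. with the key home, the screw has been turned at least 50 degrees clockwise (horizontal distance between big_key_tip and socket below 0.006 m and z of big_key_tip in the frame of socket below 0.006 m and angle between big_key_handle's own z axis and vertical below 0.2 rad and value of joint clamp_screw above 0.87 rad), for 0.1 s.
At the end, for the whole second after the job is handed in: The larger key stands released in the socket, its tip within 6 mm of the socket's floor and axis, upright within 11 degrees; the screw rests between 50 and 126 degrees clockwise; the smaller key is within 30 mm of where it began (all of step 2 and value of joint clamp_screw below 2.2 rad and velocity of joint clamp_screw below 0.1 rad/s and distance of small_key_handle from where it was at the start of the episode below 0.03 m); the robot touches nothing.
It fails at once if the smaller key is taken out or shifted by more than 30 mm (distance of small_key_handle from where it was at the start of the episode above 0.03 m).
It also fails if it takes over 42 s, if anything falls off the work surface, if the arm or the gripper's body presses on something with over 40 N, if the wrist force passes 120 N, or if a joint passes its speed limit or range.

### The arm

A 6-joint arm with a two-finger parallel gripper is mounted at the origin on the work surface. World frame = base frame: x ahead of the robot, y to its left, z up, the work surface at z = 0. Lengths are in m, angles in degrees, forces in N, time in s.
With the tool pointing down it reaches from about 0.4 to 0.825 m from the base axis. Payload 7 kg.
Tool frame: the origin (TCP) lies midway between the tips of the shut fingers; the grasp point (between the pads) lies 19 mm behind it; z points along the fingers, y is the line along which they close (so a half turn about z gives the same grasp; the last joint's range is limited). The gripper opens to 88 mm and grips with 3 to 60 N. Pads are 19 mm wide; open, the fingers measure 130 mm over their backs; the gripper's body (78 mm by 193 mm) begins 47 mm behind the grasp point.
Start: joints at [92.71, 20.546, 0.682, 0, -70.136, -16.507], TCP at [0.161, 0.655, 0.227] pointing down, gripper open.
Joint ranges: [-176.03, 176.03], [-82.01, 121.73], [-58.28, 71.71], [-173.87, 95.51], [-174.79, -0.11], [-173.66, 173.66]. Speed limits (degrees/s): [136.94, 136.94, 172.46, 180, 180, 180].

### API

Orientations are given as a 3x3 rotation matrix whose columns are the frame's x, y, z axes.
In Python, from rig import robot gives the robot as it stands. Calls block until the motion is done:
- robot.goto(position, orientation): joint-space move of the TCP to a pose.
- robot.servo_line(position, ori=None, speed=0.15): straight line of the TCP; ori=None keeps the orientation; speed is the mean speed in m/s.
- robot.movej(angles): joint-space move.
- robot.move_gripper(opening): opening from 0.0 (shut) to 1.0 (fully open); the grip force is fixed at half the most; returns when the fingers have stopped.
- robot.dwell(seconds).
- robot.ik(position, orientation): joint angles nearest the present ones, or None.
- robot.grab_frame(name): name is "side" or "top" or "wrist"; returns (picture, depth): 400x640x3 uint8, red, green, blue; 400x640 float32, m along the optical axis (not along the pixel's ray), 0 where there is no reading.
- robot.camera_info(name): a dict with "vfov" (degrees; the focal length in pixels is half the picture's height over the tangent of half this angle, whatever the lens; pixels are square), "cx", "cy" (the principal point, pixels), "view" (4x4, takes a point from world to camera coordinates); the wrist camera has in their place "T_tool_cam" (4x4, takes a point from camera to tool coordinates, whose origin is the TCP and whose axes are the flange's). Camera axes: x right, y down, z forward; pixel columns grow to the right and rows downward; lengths in m; the calibration is good to about 2 mm. The wrist camera is an equidistant fisheye: a pixel r from the principal point sees the ray r / f radians off the axis. A picture is of the moment at which its call begins: read the wrist's pose just before it. camera_info takes no time and is no camera call.
A pose or a line that the arm cannot do raises robot.Unreachable and nothing moves.
- robot.job_done(): hands the job in; it is judged then, once.
Readings, each from a call of its own:
- robot.read_t(): time.
- robot.read_qpos(): joint angles.
- robot.read_qvel(): joint speeds.
- robot.read_effort(): joint torques, N m.
- robot.read_position(): TCP position.
- robot.read_tcp_rot(): TCP orientation.
- robot.read_force(): force on the tool from outside, world axes, zero at the start.
- robot.read_ft_torque(): the same for the moment, N m.
- robot.read_grip_width(): opening from 0.0 (shut) to 1.0 (fully open).
- robot.read_finger_force(): force on a finger pad.
Only numpy, scipy, OpenCV 4.12 (cv2) and the standard library are available. Lean on these libraries where they do the work, as an engineer would, in place of code of your own. Each camera call takes 0.05 s, during which the arm holds its last target. There are 200 camera calls.

## Working session

There is one attempt and no reset: what is moved stays moved. The work goes in short steps, each a Python script; the robot and the scene stay as the last script left them, time stands still between calls to the robot, and variables do not carry over. Pictures are saved under pics/ and viewed, at most 10 in all, crops included, and the job is handed in when it is done.

```bash
mkdir -p pics; cat > h.py <<'E'
import numpy as np, cv2
from rig import robot
def save(n,p): cv2.imwrite('pics/'+n+'.png',p[:,:,::-1])
def cloud(name,d):
    c=robot.camera_info(name); f=200/np.tan(np.radians(c['vfov'])/2)
    v,u=np.mgrid[0:400,0:640]; P=np.stack([(u-c['cx'])/f*d,(v-c['cy'])/f*d,d],-1)
    T=np.linalg.inv(np.array(c['view'])); return P@T[:3,:3].T+T[:3,3]
E
python3 - <<'E'
from h import *
for n in('top','side'):
    p,d=robot.grab_frame(n); save(n+'0',p); np.savez('pics/'+n+'0.npz',p=p,d=d,P=cloud(n,d)); c=robot.camera_info(n); print(n,c['vfov'],c['cx'],c['cy'],np.round(np.linalg.inv(c['view']),3).tolist(),(d==0).mean())
print(robot.read_t(),robot.read_tcp_rot(),robot.camera_info('wrist'))
E
```

```text
top 43.28831693121754 311.3321644854443 210.2250257289731 [[-0.017, -0.986, 0.164, 0.281], [-1.0, 0.019, 0.01, -0.039], [-0.013, -0.163, -0.986, 1.149], [0.0, 0.0, 0.0, 1.0]] 0.00401171875
side 51.59391298883082 320.1061026936203 195.37558737238444 [[0.87, -0.244, 0.43, 0.045], [-0.494, -0.457, 0.74, -0.737], [0.016, -0.855, -0.518, 0.566], [0.0, 0.0, 0.0, 1.0]] 0.004109375
0.1 [[ 9.71119013e-01 -2.38595502e-01 -2.22762756e-04]
 [-2.38595568e-01 -9.71117908e-01 -1.47084076e-03]
 [ 1.34607088e-04  1.48151164e-03 -9.99998894e-01]] {'vfov': 65.70646984690485, 'cx': 315.95376030962854, 'cy': 199.71403650892393, 'T_tool_cam': array([[-4.37830865e-04, -9.51922374e-01, -3.06339030e-01,
         8.40002073e-02],
       [ 9.99999696e-01, -6.14587380e-04,  4.80541921e-04,
        -1.63960994e-04],
       [-6.45710709e-04, -3.06338726e-01,  9.51922354e-01,
        -1.57994740e-01],
       [ 0.00000000e+00,  0.00000000e+00,  0.00000000e+00,
         1.00000000e+00]])}
```

View pics/top0.png

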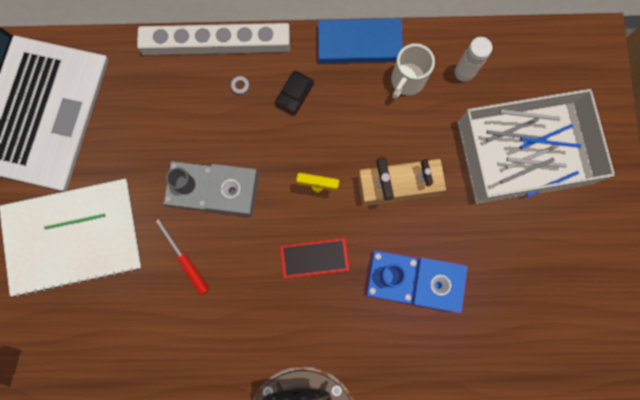

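View pics/side0.png

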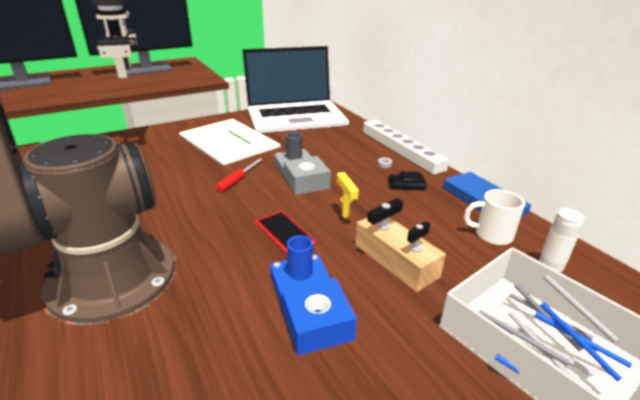

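The top view shows the rack at (403,180), with the big key's bar at (385,178) and the small one at (427,172). The grey foot's tube is at (180,180) and its funnel at (231,188). The side view confirms the layout. The blue foot and the yellow key are decoys.

```bash
python3 - <<'E'
from h import *
z=np.load('pics/top0.npz'); p,d,P=z['p'].astype(int),z['d'],z['P']; hsv=cv2.cvtColor(z['p'],cv2.COLOR_RGB2HSV)
c=robot.camera_info('top'); f=200/np.tan(np.radians(c['vfov'])/2); T=np.linalg.inv(c['view'])
def ray(u,v,h):
    r=T[:3,:3]@[(u-c['cx'])/f,(v-c['cy'])/f,1]; return T[:3,3]+r*(h-T[2,3])/r[2]
V,U=np.mgrid[0:400,0:640]
def rep(n,m,h):
    k,l,s,_=cv2.connectedComponentsWithStats(m.astype(np.uint8)); 
    if k<2: print(n,'none'); return
    m=l==1+np.argmax(s[1:,4]); pts=np.array([ray(u,v,h)[:2] for u,v in zip(U[m],V[m])],np.float32)
    r=cv2.minAreaRect(pts); b=cv2.boxPoints(r); e=[b[1]-b[0],b[2]-b[1]]; e=max(e,key=np.linalg.norm)
    print(n,m.sum(),'cen',np.round(r[0],4),'size',np.round(r[1],3),'longaxis',np.degrees(np.arctan2(e[1],e[0])).round(1),'zmed',np.median(P[m][:,2]).round(3),'xyz mean',P[m].mean(0).round(4), pts.mean(0).round(4))
dark=p.max(-1)<60
box=lambda a,b,c_,e:(U>a)&(U<b)&(V>c_)&(V<e)
Z=P[...,2]
rep('big',box(370,405,150,205)&dark&(Z>.095),.113)
rep('small',box(412,445,150,195)&dark&(Z>.095),.113)
rep('rack',box(350,455,150,210)&(Z>.045)&(Z<.072),.06)
grey=hsv[...,1]<60
rep('footblk',box(195,262,155,220)&(Z>.043)&(Z<.06),.052)
rep('foot',box(155,262,155,220)&(Z>.02)&(Z<.08),.045)
rep('footlow',box(155,215,155,220)&(Z>.022)&(Z<.038),.03)
rep('tube',box(160,200,155,200)&(Z>.085),.1)
rep('funnel bright',box(215,247,172,204)&(p.min(-1)>150),.052)
rep('yellow',box(290,345,165,200)&(hsv[...,1]>150)&(hsv[...,0]>22)&(hsv[...,0]<35),.113)
a=cv2.resize(z['p'][140:230,150:460],None,fx=2.5,fy=2.5,interpolation=cv2.INTER_CUBIC); save('crop',a)
E
```

```text
big 38 cen [ 0.4925 -0.1819] size [0.041 0.012] longaxis 27.1 zmed 0.11 xyz mean [ 0.4923 -0.1834  0.11  ] [ 0.4917 -0.183 ]
small 66 cen [ 0.5298 -0.2702] size [0.052 0.01 ] longaxis 4.5 zmed 0.111 xyz mean [ 0.5326 -0.2702  0.11  ] [ 0.5319 -0.2695]
rack 1457 cen [ 0.5283 -0.2624] size [0.073 0.117] longaxis -83.1 zmed 0.06 xyz mean [ 0.5268 -0.2596  0.0603] [ 0.5269 -0.2597]
footblk 1883 cen [0.5153 0.1503] size [0.102 0.101] longaxis 81.6 zmed 0.052 xyz mean [0.5151 0.1505 0.0522] [0.5151 0.1505]
foot 3483 cen [0.5217 0.1957] size [0.199 0.105] longaxis 81.6 zmed 0.05 xyz mean [0.5177 0.1866 0.0435] [0.5174 0.186 ]
footlow 1231 cen [0.5295 0.2485] size [0.102 0.101] longaxis 81.8 zmed 0.031 xyz mean [0.5245 0.2452 0.0307] [0.5247 0.2454]
tube 207 cen [0.5297 0.2551] size [0.052 0.046] longaxis 44.7 zmed 0.098 xyz mean [0.5293 0.2551 0.102 ] [0.5298 0.2556]
funnel bright 224 cen [0.5164 0.1511] size [0.044 0.044] longaxis -45.7 zmed 0.05 xyz mean [0.5168 0.1528 0.0539] [0.5173 0.1531]
yellow 497 cen [ 0.5109 -0.0415] size [0.09  0.034] longaxis 78.8 zmed 0.1 xyz mean [ 0.5185 -0.0426  0.0959] [ 0.5146 -0.0427]
```

View pics/crop.png

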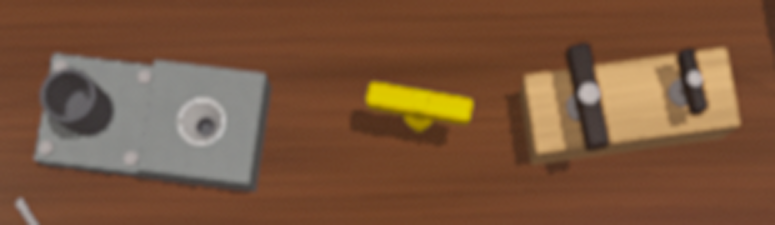

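The crop shows the big bar from image (382,158) to (389,199), with a bright dot at its middle. The funnel centre is near (231,188). My dark mask was too tight, so I'll loosen it, then move above the key and look with the wrist camera.

```bash
cat >> h.py <<'E'
def R(yaw):  # tool down, tool x along yaw (bar), y closes across
    c,s=np.cos(np.radians(yaw)),np.sin(np.radians(yaw)); return np.array([[c,s,0],[s,-c,0],[0,0,-1.]])
def wrist(name):
    p0=np.array(robot.read_position()); R0=np.array(robot.read_tcp_rot()); p,d=robot.grab_frame('wrist'); save(name,p)
    c=robot.camera_info('wrist'); f=200/np.tan(np.radians(c['vfov'])/2); T=c['T_tool_cam']
    v,u=np.mgrid[0:400,0:640]; x,y=u-c['cx'],v-c['cy']; r=np.hypot(x,y)+1e-9; th=r/f
    D=np.stack([np.sin(th)*x/r,np.sin(th)*y/r,np.cos(th)],-1)
    Dw=D@T[:3,:3].T@R0.T; o=p0+R0@T[:3,3]
    P=o+Dw*(d/np.cos(th))[...,None]
    return p,d,P,lambda h:o+Dw*((h-o[2])/Dw[...,2])[...,None]
def rect(pts):
    r=cv2.minAreaRect(pts[:,:2].astype(np.float32)); b=cv2.boxPoints(r); e=max([b[1]-b[0],b[2]-b[1]],key=np.linalg.norm)
    return np.round(r[0],4),np.round(r[1],4),np.degrees(np.arctan2(e[1],e[0])).round(1)
E
python3 - <<'E'
from h import *
q=np.array(robot.read_qpos())
# feasibility: ik of several yaws
for n,pos,yaws in(('pick',[.508,-.182,.081],[8,-172]),('sock',[.5155,.150,.085],[-8.2+60*k-t for k in range(-3,3) for t in (0,95)])):
    for y in yaws:
        a=robot.ik(pos,R(y)); print(n,round(y,1),None if a is None else np.round(a,1))
z=np.load('pics/top0.npz');P=z['P'];V,U=np.mgrid[0:400,0:640]
m=(U>365)&(U<405)&(V>150)&(V<210)&(P[...,2]>.1)&(P[...,2]<.125); print(rect(P[m]),m.sum(),P[m].mean(0))
b=rect(P[m])
robot.goto([b[0][0]-.06,b[0][1],.30],R(b[2] if abs(b[2])<90 else b[2]-180)); print(robot.read_t(),np.round(robot.read_qpos(),1))
p,d,Pw,pl=wrist('w1')
np.savez('pics/w1.npz',p=p,P=Pw,L=pl(.113))
E
```

```text
pick 8 [  1.1  16.1 -27.2   0.  -46.7  96.9]
pick -172 [  1.1  16.1 -27.2   0.  -46.7 -83.1]
sock -188.2 [  37.2   15.6  -27.3    0.   -47.2 -135.4]
sock -283.2 [ 37.2  15.6 -27.3   0.  -47.2 129.6]
sock -128.2 [ 37.2  15.6 -27.3   0.  -47.2 -75.4]
sock -223.2 [  37.2   15.6  -27.3    0.   -47.2 -170.4]
sock -68.2 [ 37.2  15.6 -27.3   0.  -47.2 -15.4]
sock -163.2 [  37.2   15.6  -27.3    0.   -47.2 -110.4]
sock -8.2 [ 37.2  15.6 -27.3   0.  -47.2  44.6]
sock -103.2 [ 37.2  15.6 -27.3   0.  -47.2 -50.4]
sock 51.8 [ 37.2  15.6 -27.3   0.  -47.2 104.6]
sock -43.2 [ 37.2  15.6 -27.3   0.  -47.2   9.6]
sock 111.8 [ 37.2  15.6 -27.3   0.  -47.2 164.6]
sock 16.8 [ 37.2  15.6 -27.3   0.  -47.2  69.6]
(array([ 0.5202, -0.186 ]), array([0.0904, 0.0207]), np.float32(9.2)) 424 [ 0.5185943  -0.18525149  0.11241855]
3.2333 [  0.8   1.  -14.3  -0.  -74.7  98.5]
```

View pics/w1.png

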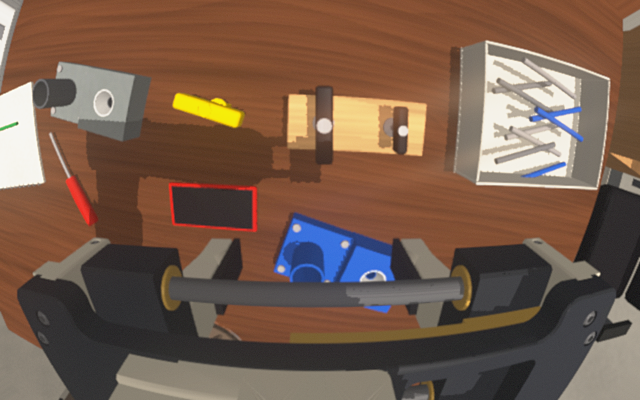

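The wrist view shows the big key's bar at (323,125), with its dot on the bar, and the small key at (401,130). The grey funnel is at (103,102).

```bash
python3 - <<'E'
from h import *
z=np.load('pics/w1.npz');P,p,L=z['P'],z['p'],z['L'];V,U=np.mgrid[0:400,0:640]
m=(U>300)&(U<350)&(V>75)&(V<175)&(P[...,2]>.105)&(P[...,2]<.125); print(rect(P[m]),rect(L[m]),m.sum(),np.median(P[m][:,2]))
d=m&(p.min(-1)>140); print('dot',L[d].mean(0),d.sum())
z=np.load('pics/top0.npz');d=(z['p'].min(-1)>110)&(z['P'][...,2]>.1);d&=(U>370)&(U<402)&(V>150)&(V<205);print(z['P'][d].mean(0),d.sum())
E
```

```text
(array([ 0.5209, -0.1854]), array([0.09  , 0.0206]), np.float32(9.2)) (array([ 0.5211, -0.1852]), array([0.0889, 0.0204]), np.float32(9.3)) 1426 0.11254817043923887
dot [ 0.52027942 -0.18500202  0.113     ] 187
[ 0.50758925 -0.17771382  0.17219664] 71
```

```bash
python3 - <<'E'
from h import *
k=[.5207,-.1855]
robot.move_gripper(.55)
robot.goto([*k,.17],R(9.2)); robot.servo_line([*k,.081],speed=.1)
print(robot.read_position(),robot.read_t())
robot.move_gripper(0.0); print('w',robot.read_grip_width(),robot.read_finger_force(),robot.read_force())
robot.servo_line([*k,.25],speed=.15); print('w',robot.read_grip_width(),robot.read_finger_force(),robot.read_force())
y=-8.2; t=np.array([.5155,.150])
robot.goto([*(t-.08*R(y)[:2,0]),.27],R(y)); print(robot.read_t(),robot.read_position(),robot.read_force())
p,d,P,pl=wrist('w2'); np.savez('pics/w2.npz',p=p,P=P,L52=pl(.052),L30=pl(.03))
E
```

```text
[ 0.52124184 -0.18556209  0.08173604] 5.7917
w 0.22670122195716516 29.99976396560669 [-0.11696484  0.52039881  0.79369153]
w 0.22724469335909947 29.999088048934937 [ 0.60626179 -0.62761923 -2.69544003]
8.9833 [0.43647345 0.16096179 0.26976836] [ 0.33917636 -1.18152852 -2.32473645]
```

View pics/w2.png

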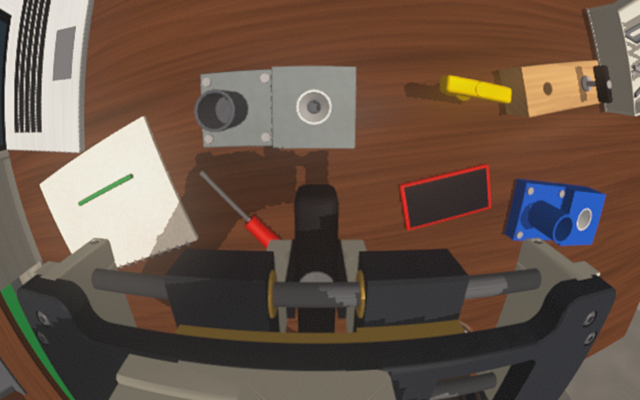

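The big key is held, with its bar upright in the picture at (316,240). The funnel ring is at (314,107) and its bore at (314,106). Next I'll fit the ring and the block.

```bash
python3 - <<'E'
from h import *
z=np.load('pics/w2.npz');P,p,A,B=z['P'],z['p'].astype(int),z['L52'],z['L30'];V,U=np.mgrid[0:400,0:640]
bx=(U>292)&(U<337)&(V>85)&(V<130)
m=bx&(p.min(-1)>185); print('ring',m.sum(),cv2.minEnclosingCircle(A[m][:,:2].astype(np.float32)),rect(A[m]))
h=bx&(p.max(-1)<85); print('bore',h.sum(),B[h].mean(0),B[h].min(0),B[h].max(0),P[h].mean(0))
b=(U>262)&(U<365)&(V>55)&(V<160)&(P[...,2]>.046)&(P[...,2]<.058); print('blk',rect(P[b]),rect(A[b]))
b=(U>185)&(U<365)&(V>55)&(V<160)&(P[...,2]>.022); print('foot',rect(P[b]))
t=(U>185)&(U<255)&(V>75)&(V<140)&(P[...,2]>.09)&(P[...,2]<.11); print('tube',cv2.minEnclosingCircle(P[t][:,:2].astype(np.float32)))
s=bx&(P[...,2]<.045);print('deep',s.sum(),P[s].mean(0),P[bx][:,2].min())
E
```

```text
ring 196 ((0.516048014163971, 0.1519923061132431), 0.021118687465786934) (array([0.5161, 0.1522]), array([0.0395, 0.0401]), np.float32(-8.3))
bore 20 [0.51683053 0.14783043 0.03      ] [0.51187329 0.14522032 0.03      ] [0.52294871 0.15198895 0.03      ] [0.51669561 0.14776727 0.01172722]
blk (array([0.5158, 0.1523]), array([0.1006, 0.0989]), np.float32(81.6)) (array([0.5159, 0.1523]), array([0.1004, 0.0985]), np.float32(81.6))
foot (array([0.5231, 0.2018]), array([0.2005, 0.0995]), np.float32(81.9))
tube ((0.5314841270446777, 0.25876301527023315), 0.024311130866408348)
deep 523 [0.51596033 0.15241327 0.03155934] 0.010010609074639576
```

```bash
python3 - <<'E'
from h import *
t=[.516,.1522]; r=R(-8.3)
robot.goto([*t,.20],r); robot.servo_line([*t,.125],r,speed=.12); f0=np.array(robot.read_force())
for z in [.110,.102,.097,.093,.089,.086,.084,.0825,.0815]:
    robot.servo_line([*t,z],r,speed=.04); f=np.array(robot.read_force())-f0
    print(z,np.round(robot.read_position(),4),f.round(1),np.round(robot.read_ft_torque(),2),robot.read_grip_width().__round__(3))
    if np.linalg.norm(f)>25: break
print(robot.read_t(),np.round(robot.read_qpos(),1))
E
```

```text
0.11 [0.516  0.1521 0.1098] [ 0.9 -0.9  0.5] [-0.01 -0.05  0.01] 0.225
0.102 [0.5158 0.152  0.1017] [ 2.6 -0.8  0.5] [-0.    0.02 -0.03] 0.226
0.097 [0.5158 0.1521 0.0967] [ 0.4 -1.1 -0.4] [-0.    0.   -0.04] 0.228
0.093 [0.5158 0.1521 0.0927] [ 1.5  0.4 -1.2] [ 0.01 -0.   -0.  ] 0.227
0.089 [0.5158 0.1521 0.0887] [ 1.1 -0.4  0.7] [ 0.03 -0.02 -0.05] 0.228
0.086 [0.5159 0.1521 0.0858] [ 1.7 -0.2  0.8] [ 0.03 -0.04 -0.03] 0.227
0.084 [0.5159 0.1522 0.0839] [2.3 0.3 0.6] [-0.01 -0.04  0.01] 0.225
0.0825 [0.516  0.1522 0.0824] [ 0.6 -1.2  0.4] [-0.01 -0.01 -0.01] 0.229
0.0815 [0.516  0.1522 0.0814] [ 1.1 -1.4  1. ] [ 0.    0.03 -0.03] 0.222
12.9667 [ 37.3  15.9 -27.3   0.  -46.7  44.4]
```

It went in smoothly with almost no resistance. I'll press gently to find the floor, then turn.

```bash
python3 - <<'E'
from h import *
t=[.516,.1522]; r=R(-8.3); f0=np.array(robot.read_force())
for z in [.0805,.0797,.079,.0783,.0775]:
    robot.servo_line([*t,z],r,speed=.02); robot.dwell(.1); f=np.array(robot.read_force())-f0
    print(z,np.round(robot.read_position(),4),f.round(1))
    if abs(f[2])>6: break
robot.dwell(.2)
q=np.array(robot.read_qpos()); 
for a in (12,24,36,48,60,72,84,96):
    g=q.copy(); g[5]-=a; robot.movej(g); print(a,np.round(robot.read_position(),4),np.round(robot.read_force(),1),np.round(robot.read_ft_torque(),2))
print(robot.read_t(),np.round(robot.read_qpos(),1))
p,d=robot.grab_frame('top'); save('t1',cv2.resize(p[140:230,150:280],None,fx=4,fy=4,interpolation=cv2.INTER_CUBIC))
E
```

```text
0.0805 [0.5164 0.1524 0.081 ] [-1.3 -0.6  5.4]
0.0797 [0.5167 0.1525 0.0808] [-1.8 -0.  12.4]
12 [0.5165 0.1522 0.081 ] [-1.8 -2.4  4.8] [-0.66  1.02 -0.05]
24 [0.5163 0.152  0.0809] [-2.4 -2.   5.7] [-0.84  1.33  0.03]
36 [0.5162 0.1519 0.0809] [-2.8 -1.5  6.6] [-0.88  1.52 -0.04]
48 [0.516  0.1518 0.0809] [-4.4 -1.7  7.4] [-0.88  1.72  0.02]
60 [0.5158 0.1518 0.0809] [-5.5 -2.2  7.7] [-0.79  2.01  0.02]
72 [0.5158 0.1518 0.0809] [-4.6 -2.   7.2] [-0.68  2.19 -0.01]
84 [0.5156 0.1519 0.0809] [-6.8 -1.4  9.1] [-0.49  2.46 -0.01]
96 [0.5155 0.1519 0.0809] [-6.  -0.7  9. ] [-0.36  2.63  0.04]
16.4 [ 37.3  15.9 -27.4   0.  -46.7 -51.4]
```

View pics/t1.png

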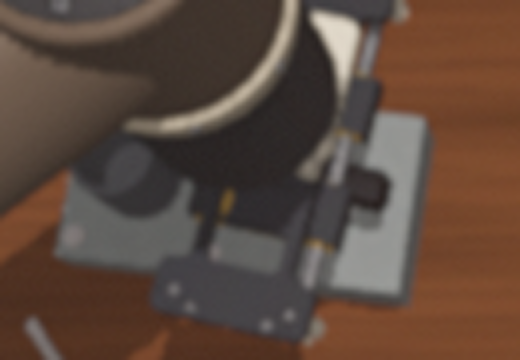

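The key is seated: contact came at TCP z = 0.081, as expected. The view shows the bar at (370,190) turned along the foot's length, with the gripper over it. Now I'll release, rise and check.

```bash
python3 - <<'E'
from h import *
robot.move_gripper(.5); robot.dwell(.2); p=np.array(robot.read_position())
robot.servo_line([p[0],p[1],.18],speed=.12); p=np.array(robot.read_position()); r=np.array(robot.read_tcp_rot())
robot.servo_line([p[0]-.08*r[0,0],p[1]-.08*r[1,0],.27],speed=.2); print(robot.read_t())
im,d,P,pl=wrist('w3'); V,U=np.mgrid[0:400,0:640]
m=(abs(P[...,0]-.516)<.06)&(abs(P[...,1]-.152)<.06)&(P[...,2]>.095)&(P[...,2]<.125)
print(rect(P[m]),m.sum(),np.percentile(P[m][:,2],[10,50,90]),np.polyfit(P[m][:,1],P[m][:,2],1),robot.read_force())
E
```

```text
19.025
(array([0.5162, 0.1524]), array([0.0879, 0.0201]), np.float32(77.1)) 1670 [0.11097203 0.11257618 0.11374292] [-0.00237187  0.11279769] [-0.57464246 -0.30095748 -1.00526896]
```

View pics/w3.png

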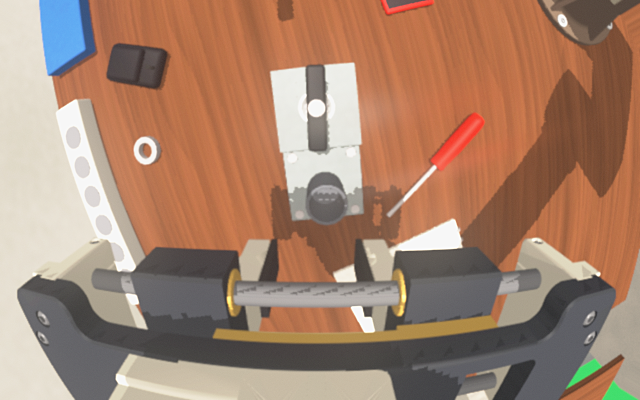

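The key stands upright at (316,107). Its bar top is at 0.1126 m, so it is fully home, and its bar has turned about 95°. The robot is clear of everything.

```bash
python3 -c "
from rig import robot
print(robot.job_done())"
```

```text
the job is handed in; nothing more can be done
None
```

I pushed the larger key fully home in the grey foot's socket, turned it about 95° clockwise (the screw about 85°, estimated from the key's 10° play), left it standing released, never touched the smaller key, and handed the job in; no verdict came back.

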